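Check the stop on the eyelet pliers

TASK

Before eyelets go into the journal cover, check that the eyelet pliers stop short: with the backs of the fingers against its outer side, slowly push the sprung orange lever in towards the fixed handle until it comes up firmly against the stop screw, without forcing it. Finish while still holding it in on the stop, so that I can gauge the gap that is left. Only push the lever: do not pinch it, hook it from inside or squeeze the two handles together, keep off the fixed handle and the screw, and leave everything else on the table where it is.

Things in the scene. Friction and masses are not known exactly. Their poses are not given: they have to be found in the camera images.
- pliers: bench eyelet pliers on their side, screwed to a plywood board (290 x 98 x 18 mm) fixed to the table; at most 83 mm high, never moves. Origin on the table under the pivot; x from the handles' ends to the jaws, y from the fixed handle to the lever's side, z up. Board: x -190 to 100, y -64 to 34 mm. Jaws reach x = 95 mm. Beside the lever's grip, on its outer side, the table is clear for 100 mm
- fixed_handle: the pliers' fixed handle, frame and jaw; origin in the middle of the fixed handle's black rubber end, 145 mm from the pivot, 62 mm above the table; axes as pliers. The handle is a level bar along x, 14 to 20 mm wide, 176 mm long from the pivot, clamped by two aluminium saddles
- lever: the moving lever; origin on its upright hinge axis at the pivot, 62 mm above the table. Own x points to the jaws (its handle runs along -x), own y outwards, away from the fixed handle. Rests 0.42 rad open from parallel to the fixed handle; pushed in it turns anticlockwise seen from above. It is stopped dead by the screw 0.24 to 0.40 rad in, short of parallel
- grip_face (a point): middle of the lever's orange grip's flat outer face, 135 mm from the pivot along the lever, 23 mm outwards; axes as lever. Grip 105 mm long, 18 mm thick, 24 mm high: its underside is 50 mm, its top 74 mm above the table; free air below (32 mm over the board). A spring pushes it out: here it takes about 2 N to start and 5 N near the stop
- stop_screw: dark steel stop screw, 9 mm thick, 62 mm above the table, level through the fixed handle 70 mm from the pivot, pointing at the lever; origin at its rounded tip, own y along the screw towards the lever. The lever's steel bar (inner side at the lever's y = 6 mm) comes up against this tip. Set differently each time; does not move
- journal_cover: turquoise decorated journal cover board, 210 x 150 x 8 mm, lying flat; origin at the centre of its underside. Bystander
- paint_jar: clear jar with turquoise label and white lid, 58 mm across, 62 mm high, upright; origin at the centre of its underside. Bystander
- gesso_jar: white jar with black lid, 68 mm across, 75 mm high, upright; origin at the centre of its underside. Bystander
- glue_bottle: white glue bottle with orange cap, 48 mm across, 100 mm high, upright; origin at the centre of its underside. Bystander
- flat_brush: flat paint brush lying down, wooden handle along its -x, 195 mm long, 36 mm wide, 12 mm high; origin under its ferrule end of the handle. Bystander
- eyelet_dish: small white dish of eyelets, 64 mm across, 22 mm high, near the pliers' jaws; origin at the centre of its underside. Bystander
- gap_gauge: flat steel gap gauge lying down, 120 x 13 x 6 mm, beside the fixed handle; origin at the centre of its underside. Bystander
- tape_roll: roll of masking tape lying flat, 72 mm across, 24 mm high, near the pliers' jaws; origin at the centre of its underside. Bystander

How it is judged:
On the way:
1. the lever has been pushed in against the stop screw (contact force between lever and stop_screw above 3 N), for 0.3 s.
At the end, for the whole second after the job is handed in: the fingers hold the lever still (under 0.1 rad/s) and bearing on the stop screw with more than 3 N, pushing it with more than 3 N (contact force between lever and stop_screw above 3 N and contact force between the fingers and lever above 3 N and angular speed of lever below 0.1 rad/s); the arm keeps its last pose, push and grip.
It fails at once if the lever is forced (fingers push it with more than 40 N) (contact force between the fingers and lever above 40 N).
It fails at once if the lever is slammed in (faster than 1.5 rad/s, about 0.2 m/s at the grip) (angular speed of lever above 1.5 rad/s).
It fails at once if the lever is pinched or hooked (touched with the grasp point more than 4 mm inside its outer face) (contact force between the fingers and lever above 0.5 N and y of the grasp point in the frame of grip_face below -0.004 m).
It fails at once if the fixed handle or frame of the pliers or the stop screw is pressed by the robot (over 2 N) (contact force between any of the fingers, the arm and fixed_handle above 2 N or contact force between any of the fingers, the arm and stop_screw above 2 N).
It fails at once if a bystander is moved more than 15 mm or lifted (distance of any of journal_cover, paint_jar, gesso_jar, glue_bottle, flat_brush, eyelet_dish, gap_gauge, tape_roll from where it was at the start of the episode above 0.015 m).
It also fails if it takes over 35 s, if anything falls off the work surface, if the arm or the gripper's body presses on something with over 40 N, if the wrist force passes 120 N, or if a joint passes its speed limit or range.

ROBOT

A 7-joint arm with a two-finger parallel gripper is mounted at the origin on the work surface. World frame = base frame: x ahead of the robot, y to its left, z up, the work surface at z = 0. Lengths are in m, angles in rad, forces in N, time in s.
With the tool pointing down it reaches from about 0.425 to 0.925 m from the base axis. Payload 6.8 kg.
Tool frame: the origin (TCP) lies midway between the tips of the shut fingers; the grasp point (between the pads) lies 19 mm behind it; z points along the fingers, y is the line along which they close (so a half turn about z gives the same grasp; the last joint's range is limited). The gripper opens to 88 mm and grips with 3 to 60 N. Pads are 20 mm wide; open, the fingers measure 115 mm over their backs; the gripper's body (75 mm by 178 mm) begins 61 mm behind the grasp point.
Start: joints at [-1.343, 0.477, 0.022, 1.555, -0.011, 1.109, -0.083], TCP at [0.222, 0.637, 0.201] pointing down, gripper open.
Joint ranges: [-2.96, 2.96], [-0.34, 2.1], [-1.41, 1.46], [0.24, 2.44], [-1.37, 4.51], [0.17, 1.92], [-2.96, 2.96]. Speed limits (rad/s): [2.39, 2.39, 3.14, 3.14, 3.14, 3.14, 3.14].

INTERFACE

Orientations are given as [roll, pitch, yaw] about the fixed x, y, z axes, in that order (R = Rz(yaw) Ry(pitch) Rx(roll)).
In Python, from station import r, imaging, finder gives the robot as it stands.
- The arm moves only by the tool step_arm, never from a script. Its argument "series" is a list of rows, each a list of 3 entries, a list of its own where there are three numbers: the shift along the world's x, y, z in cm, then the turn, a rotation vector about the world's x, y, z in rad, then the closure in counts, from 0 (fully open) to 255 (shut). In form: [[[tx, ty, tz], [wx, wy, wz], grip], ...]. A call has 1 to 8 rows; each row shifts and turns the commanded pose from where the row before left it; what a row does not reach is not made up. A row lasts 1/8 s, in which the tool goes at most 62.5 mm and 10.7 degrees, less where a joint would pass 70% of its speed; a pose out of reach is approached as far as the arm can. A call is refused whole if a number of a shift passes 6.25 or a number of a turn 0.188, either way. A call with a gripper value outside its range is refused whole. The fingers move at their own pace and stop on an object; "grip_force" is the grip in N (left out, the last holds). Time passes only in rows, so rows that do not move let the fingers close. It gives the time, the measured TCP pose, the force and the opening at its end, in the units of the state.
- r.get_obs(): the state, without advancing time (a new reading comes with each control period).
- imaging.capture(name): name is "side" or "top"; returns a dict with "img" (400x640x3 uint8, red, green, blue), "mtx" (3x3 intrinsics, pixels), "rvec" (rotation vector, rad) and "tvec" (3), from world to camera coordinates, as OpenCV has them. Camera axes: x right, y down, z forward; pixel columns grow to the right and rows downward; lengths in m; the calibration is good to about 2 mm. A picture is of the moment at which its call begins. There is no depth.
- r.job_done(): hands the job in, once; it reports no verdict.
Trained networks look in a picture, given as the dict that the camera call returned (one of the last four; its "shot" number tells which), for a name from the list of things; names that differ only in an ending like _2 or _b are one class to them, and where a whole thing is asked for, a point or a joint stands for the part that bears it (a point fixed in the world has none). Each returns a list of dicts, best first, with "score" (0 to 1); they miss things now and then, are a little off and sometimes report something else, mostly with a low value. They report only what shows in the picture. A call takes as long as a camera call.
- finder.spot_in(picture, target): "extent" ([left, top, right, bottom] in pixels, round what is visible of it).
- finder.silhouettes(picture, target): "region" (400x640 bool, what is visible of it) and "extent" ([left, top, right, bottom] in pixels, round what is visible of it).
The state is a dict: "t": time; "qpos": joint angles; "qvel": joint speeds; "joint_efforts": joint torques, N m; "eef_pos": TCP position; "orientation": TCP orientation; "contact_force": force on the tool from outside, world axes, zero at the start; "wrist_torque": the same for the moment, N m; "finger_gap": finger opening in m.
Only numpy, scipy, OpenCV 4.12 (cv2) and the standard library are available. Lean on these libraries where they do the work, as an engineer would, in place of code of your own. Each camera call takes 0.05 s, during which the arm holds its last target. There are 200 camera calls.

## Working session

There is one attempt and no reset: what is moved stays moved. The work goes in short steps, Python scripts to look and compute and a tool call to move; the robot and the scene stay as the last step left them, time stands still between calls to the robot, and variables do not carry over. Pictures are saved under pics/ and viewed, on a budget of 10 in all, crops included, one or two more only if the job needs it, and the job is handed in when it is done.

Besides the shell and the picture viewer there is one more tool, called after "Request:" by a JSON object that holds its "op" and its "data". step_arm: Moves the arm, as the interface text tells. Its arguments: {"type":"object","properties":{"series":{"type":"array","items":{"type":"array"}},"grip_force":{"type":"number"}},"required":["series"]}

```bash
mkdir -p pics; cat > h.py <<'E'
import numpy as np, cv2
from station import r, imaging, finder
def ray(p,uv,z):
    """pixel(s) -> world point at height z"""
    R,_=cv2.Rodrigues(np.array(p["rvec"],float)); t=np.array(p["tvec"],float).ravel()
    uv=np.atleast_2d(uv).astype(float)
    d=(np.linalg.inv(p["mtx"])@np.c_[uv,np.ones(len(uv))].T).T@R
    c=-R.T@t
    return c+d*((z-c[2])/d[:,2])[:,None]
def proj(p,X):
    return cv2.projectPoints(np.atleast_2d(X).astype(float),np.array(p["rvec"],float),np.array(p["tvec"],float),np.array(p["mtx"],float),None)[0][:,0]
def save(p,n): cv2.imwrite(f"pics/{n}.png",p["img"][:,:,::-1])
E
python3 - <<'E'
from h import *
o=r.get_obs(); print({k:np.round(v,3) for k,v in o.items()})
for c in ("top","side"):
    p=imaging.capture(c); save(p,c+"0")
    R,_=cv2.Rodrigues(np.array(p["rvec"])); print(c,"cam at",-R.T@np.ravel(p["tvec"]))
    for n in ("pliers","lever","grip_face","fixed_handle","stop_screw","gap_gauge"):
        for d in finder.silhouettes(p,n)[:2]:
            m=d["region"]; rect=cv2.minAreaRect(np.argwhere(m)[:,::-1].astype(np.float32))
            print(n,round(d["score"],2),d["extent"],m.sum(),np.round(cv2.boxPoints(rect)).tolist())
E
```

```text
{'t': np.float64(0.0), 'qpos': array([-1.343,  0.478,  0.022,  1.556, -0.011,  1.109, -0.083]), 'qvel': array([-0.001,  0.   ,  0.001, -0.001,  0.001, -0.001, -0.001]), 'joint_efforts': array([ 1.0000e-03, -5.8284e+01,  1.5350e+00, -2.7261e+01, -5.4000e-02,
        1.7000e-02,  0.0000e+00]), 'eef_pos': array([0.222, 0.637, 0.2  ]), 'orientation': array([-3.14 ,  0.   ,  2.806]), 'contact_force': array([1.173, 0.155, 0.462]), 'wrist_torque': array([ 0.03 ,  0.056, -0.011]), 'finger_gap': np.float64(0.088)}
top cam at [0.52018449 0.00367044 1.21423555]
pliers 0.73 [285.2, 149.9, 357.8, 245.0] 2934 [[278.0, 226.0], [312.0, 142.0], [358.0, 161.0], [324.0, 245.0]]
lever 0.85 [283.4, 163.4, 355.3, 215.6] 349 [[279.0, 209.0], [349.0, 161.0], [356.0, 170.0], [285.0, 218.0]]
grip_face 0.93 [281.2, 160.8, 357.6, 215.9] 482 [[277.0, 210.0], [349.0, 159.0], [357.0, 169.0], [285.0, 220.0]]
fixed_handle 0.55 [310.2, 151.1, 335.0, 240.0] 619 [[310.0, 235.0], [326.0, 149.0], [341.0, 152.0], [326.0, 238.0]]
fixed_handle 0.18 [283.0, 162.4, 353.3, 218.5] 325 [[280.0, 210.0], [350.0, 160.0], [355.0, 16
[... 616 characters left out ...]
365.0, 223.0]]
grip_face 0.86 [267.2, 177.6, 368.2, 223.2] 755 [[269.0, 185.0], [274.0, 172.0], [370.0, 209.0], [365.0, 223.0]]
fixed_handle 0.88 [263.6, 186.2, 369.9, 224.7] 1380 [[263.0, 208.0], [367.0, 186.0], [373.0, 214.0], [268.0, 235.0]]
fixed_handle 0.29 [190.9, 124.4, 215.6, 157.5] 666 [[190.0, 126.0], [214.0, 126.0], [214.0, 157.0], [190.0, 157.0]]
stop_screw 0.5 [266.1, 188.6, 369.3, 223.6] 1344 [[263.0, 208.0], [367.0, 186.0], [373.0, 213.0], [268.0, 235.0]]
stop_screw 0.42 [304.2, 215.1, 312.0, 215.0] 42 [[304.0, 219.0], [304.0, 213.0], [311.0, 213.0], [311.0, 219.0]]
gap_gauge 0.69 [286.7, 256.3, 335.1, 263.2] 284 [[285.0, 259.0], [335.0, 252.0], [335.0, 258.0], [286.0, 265.0]]
```

View pics/top0.png

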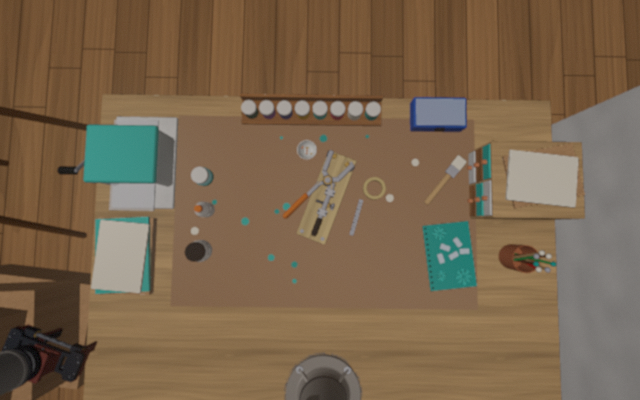

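View pics/side0.png

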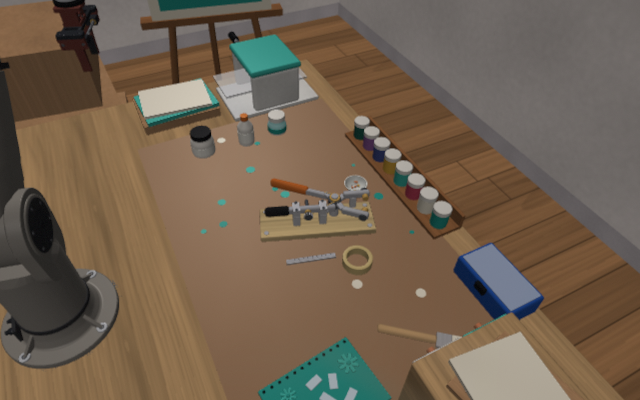

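```bash
cat > fit.py <<'E'
from h import *
from scipy.optimize import least_squares
def masks(p):
    hsv=cv2.cvtColor(p["img"],cv2.COLOR_RGB2HSV).astype(int); return hsv
def Rz(a): c,s=np.cos(a),np.sin(a); return np.array([[c,-s,0],[s,c,0],[0,0,1]])
def box(x0,x1,y0,y1,z0,z1): return np.array([[x,y,z] for x in(x0,x1) for y in(y0,y1) for z in(z0,z1)])
def lever_w(q,X): return (Rz(q[2]-q[3])@X.T).T+[q[0],q[1],0]
def pl_w(q,X): return (Rz(q[2])@X.T).T+[q[0],q[1],0]
GRIP=box(-.1875,-.0825,.005,.023,.050,.074)
BOARD=box(-.190,.100,-.064,.034,0,.018)
def hull(p,X): return cv2.convexHull(proj(p,X).astype(np.float32))[:,0]
E
python3 - <<'E'
from fit import *
ims=[]
for c in ("top","side"):
    p=imaging.capture(c); h=masks(p)
    for d in finder.silhouettes(p,"lever")[:1]: pass
    e=[int(v) for v in d["extent"]]
    sub=np.zeros(h.shape[:2],bool); sub[e[1]-6:e[3]+6,e[0]-6:e[2]+6]=1
    o=sub&(h[...,0]<13)&(h[...,1]>165)&(h[...,2]>90)
    ys,xs=np.nonzero(o); print(c,o.sum(),xs.min(),xs.max(),ys.min(),ys.max(), xs.mean(),ys.mean())
    x0,y0=(255,130) if c=="top" else (245,150)
    cr=p["img"][y0:y0+130,x0:x0+145]; m=o[y0:y0+130,x0:x0+145]
    ims.append(cv2.resize(cr,None,fx=4,fy=4,interpolation=cv2.INTER_CUBIC)[:520,:400+180])
    cv2.imwrite(f"pics/{c}_mask.png",m*255)
a=np.hstack(ims); a=cv2.resize(a,None,fx=.68,fy=.68,interpolation=cv2.INTER_AREA)
cv2.imwrite("pics/crop1.png",a[:,:,::-1]); print(a.shape)
E
```

```text
top 26 283 306 195 217 292.61538461538464 208.07692307692307
side 261 271 307 179 193 288.53639846743295 185.48275862068965
(354, 789, 3)[ WARN:0@0.950] global loadsave.cpp:1063 imwrite_ Unsupported depth image for selected encoder is fallbacked to CV_8U.
```

View pics/crop1.png

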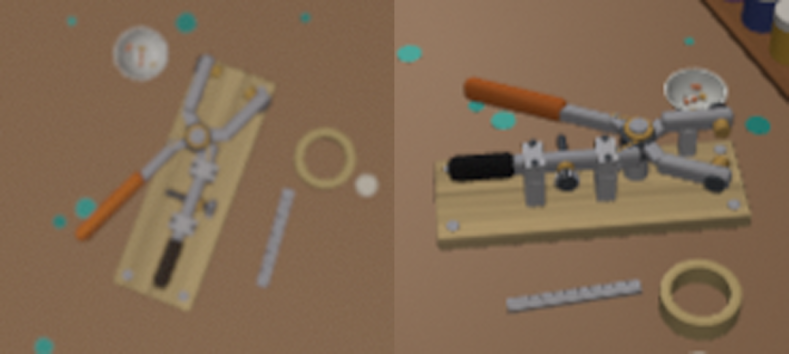

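```bash
cat > go.py <<'E'
from fit import *
P={c:imaging.capture(c) for c in("top","side")}
T,S=P["top"],P["side"]
f=lambda a,ox,oy,sx=0:[ (a[0]-sx)/2.72+ox-.3,a[1]/2.72+oy-.3]
obs=[]
for xy,u in (((.1,.034),(208,55)),((.1,-.064),(275,83)),((-.19,-.064),(190,310)),((-.19,.034),(115,281))):
    obs.append(("top",pl_w,[*xy,.018],f(u,255,130)))
for xy,u in (((-.19,-.064),(439,238)),((.1,-.064),(749,214)),((-.19,.034),(435,163))):
    obs.append(("side",pl_w,[*xy,.018],f(u,245,150,394)))
obs+=[("top",lever_w,[-.1875,.014,.066],f((80,236),255,130)),("top",lever_w,[-.0825,.014,.066],f((141,176),255,130)),
("side",lever_w,[-.1875,.014,.064],f((466,87),245,150,394)),("side",lever_w,[-.0825,.014,.064],f((565,110),245,150,394)),
("top",lever_w,[0,0,.075],f((197,136),255,130)),("side",lever_w,[0,0,.075],f((638,130),245,150,394))]
def res(q): return np.concatenate([proj(P[c],fn(q,np.array([X])))[0]-u for c,fn,X,u in obs])
s=least_squares(res,[.55,0,-.35,.42],loss="soft_l1")
print(np.round(s.x,4)); print(np.round(res(s.x).reshape(-1,2),1).tolist())
q=s.x.copy(); np.save("q.npy",q)
for n,X in (("grip_face",[-.135,.023,.062]),("grip end",[-.1875,.023,.062])): print(n,lever_w(q,np.array([X])))
ims=[]
for c,(x0,y0) in (("top",(255,130)),("side",(245,150))):
    im=cv2.resize(P[c]["img"][y0:y0+120,x0:x0+140],None,fx=4,fy=4,interpolation=cv2.INTER_CUBIC)
    for X,fn in ((GRIP,lever_w),(BOARD,pl_w)):
        cv2.polylines(im,[np.int32((hull(P[c],fn(q,X))-[x0,y0]+.5)*4)],True,(0,255,0),1)
    ims.append(im)
a=cv2.resize(np.hstack(ims),None,fx=.71,fy=.71,interpolation=cv2.INTER_AREA); cv2.imwrite("pics/fit1.png",a[:,:,::-1])
for n in ("glue_bottle","paint_jar","gesso_jar","eyelet_dish","tape_roll"):
    for d in finder.spot_in(T,n)[:1]:
        e=d["extent"]; print(n,round(d["score"],2),ray(T,[(e[0]+e[2])/2,(e[1]+e[3])/2],.04).round(3))
E
python3 go.py
```

```text
[ 0.6625 -0.0096 -0.3589  0.4328]
[[-1.9, -0.6], [1.6, -0.1], [0.5, 0.3], [-0.6, -0.2], [0.1, 1.0], [2.6, 1.6], [0.7, -0.9], [-3.1, 2.0], [-0.8, 0.5], [-2.6, -1.7], [-1.1, -0.5], [1.0, -0.3], [1.4, 0.8]]
grip_face [[0.58401564 0.10265969 0.062     ]]
grip end [[0.54712695 0.14001574 0.062     ]]
glue_bottle 0.67 [[0.566 0.38  0.04 ]]
paint_jar 0.67 [[0.677 0.384 0.04 ]]
gesso_jar 0.93 [[0.446 0.389 0.04 ]]
eyelet_dish 0.53 [[0.606 0.016 0.04 ]]
tape_roll 0.69 [[ 0.635 -0.152  0.04 ]]
```

View pics/fit1.png

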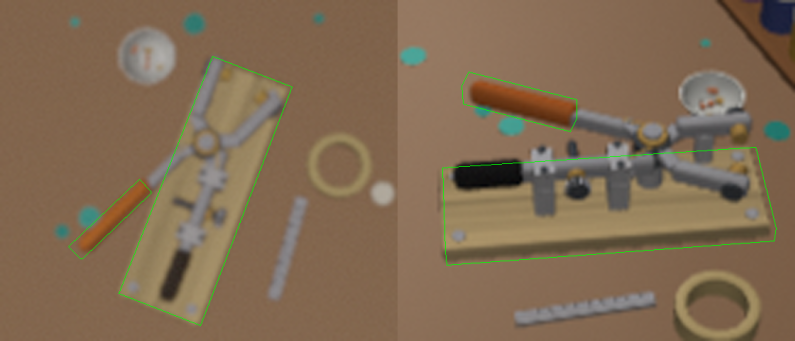

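Request:
{"op": "step_arm", "data": {"series": [[[3, -3.6, 0], [0, 0, -0.054], 255], [[3, -3.6, 0], [0, 0, -0.054], 255], [[3, -3.6, 0], [0, 0, -0.054], 255], [[3, -3.6, 0], [0, 0, -0.054], 255], [[3, -3.6, 0], [0, 0, -0.054], 255], [[3, -3.6, 0], [0, 0, -0.054], 255], [[3, -3.6, 0], [0, 0, -0.054], 255], [[3, -3.6, 0], [0, 0, -0.054], 255]], "grip_force": 20}}

```text
t: 2.25
eef_pos: [0.4633, 0.3481, 0.201]
orientation: [3.141, -0.0, 2.372]
contact_force: [0.7, 0.5, 0.3]
finger_gap: 0.0112
```

Request:
{"op": "step_arm", "data": {"series": [[[3.3, -4.1, 0], [0, 0, 0], 255], [[3.3, -4.1, 0], [0, 0, 0], 255], [[3.3, -4.1, 0], [0, 0, 0], 255], [[3.3, -4.1, 0], [0, 0, 0], 255], [[3.2, -3.9, 0], [0, 0, 0], 255], [[0, 0, -3.5], [0, 0, 0], 255], [[0, 0, -3.5], [0, 0, 0], 255], [[0, 0, 0], [0, 0, 0], 255]]}}

```text
t: 3.25
eef_pos: [0.6243, 0.1459, 0.1282]
orientation: [-3.137, -0.003, 2.374]
contact_force: [0.0, 0.5, 0.7]
finger_gap: 0.0003
```

Now down to z ≈ 0.043, then look.

Request:
{"op": "step_arm", "data": {"series": [[[0, 0, -3], [0, 0, 0], 255], [[0, 0, -3], [0, 0, 0], 255], [[0, 0, -2.7], [0, 0, 0], 255], [[0, 0, 0], [0, 0, 0], 255]]}}

```text
t: 3.75
eef_pos: [0.6259, 0.1465, 0.0436]
orientation: [-3.14, -0.001, 2.374]
contact_force: [0.7, 0.1, 1.1]
finger_gap: 0.0004
```

```bash
cat > look.py <<'E'
import sys
from fit import *
q=np.load("q.npy"); ims=[]
o=r.get_obs(); e=o["eef_pos"]; print(e.round(4),o["orientation"].round(3),o["contact_force"].round(1),o["t"])
g=Rz(q[2]-q[3]).T@(e-[q[0],q[1],0]); print("TCP in rest lever frame",g.round(4))
for c,(x0,y0) in (("top",(245,130)),("side",(245,130))):
    p=imaging.capture(c)
    im=cv2.resize(p["img"][y0:y0+130,x0:x0+150],None,fx=4,fy=4,interpolation=cv2.INTER_CUBIC)
    cv2.polylines(im,[np.int32((hull(p,lever_w(q,GRIP))-[x0,y0]+.5)*4)],True,(0,255,0),1)
    u=proj(p,e)[0]; cv2.circle(im,tuple(np.int32((u-[x0,y0]+.5)*4).tolist()),4,(255,0,255),1)
    ims.append(im)
a=cv2.resize(np.hstack(ims),None,fx=.66,fy=.66,interpolation=cv2.INTER_AREA); cv2.imwrite(f"pics/{sys.argv[1]}.png",a[:,:,::-1])
E
python3 look.py l1
```

```text
[0.6259 0.1465 0.0436] [-3.140e+00 -1.000e-03  2.374e+00] [0.7 0.1 1.1] 3.75
TCP in rest lever frame [-0.1368  0.0836  0.0436]
```

View pics/l1.png

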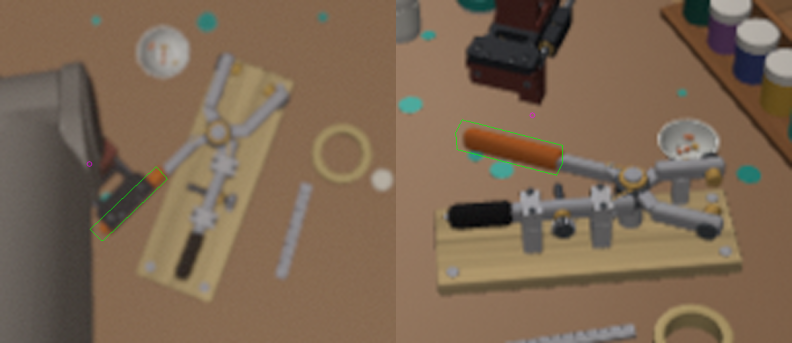

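Request:
{"op": "step_arm", "data": {"series": [[[-0.36, -0.35, 0], [0, 0, 0], 255], [[-0.36, -0.35, 0], [0, 0, 0], 255], [[-0.36, -0.35, 0], [0, 0, 0], 255], [[-0.36, -0.35, 0], [0, 0, 0], 255], [[-0.36, -0.35, 0], [0, 0, 0], 255], [[-0.36, -0.35, 0], [0, 0, 0], 255], [[-0.36, -0.35, 0], [0, 0, 0], 255], [[0, 0, 0], [0, 0, 0], 255]]}}

```text
t: 4.85
eef_pos: [0.6009, 0.1214, 0.0438]
orientation: [-3.141, -0.0, 2.373]
contact_force: [-0.5, -0.5, -0.1]
finger_gap: 0.0006
```

Request:
{"op": "step_arm", "data": {"series": [[[-0.14, -0.14, 0], [0, 0, 0], 255], [[-0.14, -0.14, 0], [0, 0, 0], 255], [[-0.14, -0.14, 0], [0, 0, 0], 255], [[-0.14, -0.14, 0], [0, 0, 0], 255]]}}

```text
t: 5.35
eef_pos: [0.5955, 0.1161, 0.0437]
orientation: [-3.142, -0.0, 2.374]
contact_force: [-0.1, -0.6, -0.4]
finger_gap: 0.0004
```

Request:
{"op": "step_arm", "data": {"series": [[[-0.14, -0.14, 0], [0, 0, 0], 255], [[-0.14, -0.14, 0], [0, 0, 0], 255], [[-0.14, -0.14, 0], [0, 0, 0], 255], [[-0.14, -0.14, 0], [0, 0, 0], 255]]}}

```text
t: 5.85
eef_pos: [0.5899, 0.1105, 0.0438]
orientation: [3.142, -0.0, 2.374]
contact_force: [0.2, 1.2, -0.2]
finger_gap: 0.0002
```

Request:
{"op": "step_arm", "data": {"series": [[[-0.2, -0.22, 0], [0, 0, 0.02], 255], [[-0.2, -0.22, 0], [0, 0, 0.02], 255], [[-0.2, -0.22, 0], [0, 0, 0.02], 255], [[-0.2, -0.22, 0], [0, 0, 0.02], 255], [[0, 0, 0], [0, 0, 0], 255]]}}

```text
t: 6.48
eef_pos: [0.5819, 0.1019, 0.0438]
orientation: [3.141, -0.0, 2.454]
contact_force: [-0.1, 3.3, -0.3]
finger_gap: 0.0006
```

```bash
python3 look.py l2
```

```text
[0.5819 0.1019 0.0438] [ 3.141 -0.     2.454] [-0.1  3.3 -0.3] 6.475
TCP in rest lever frame [-0.136   0.0209  0.0438]
```

View pics/l2.png

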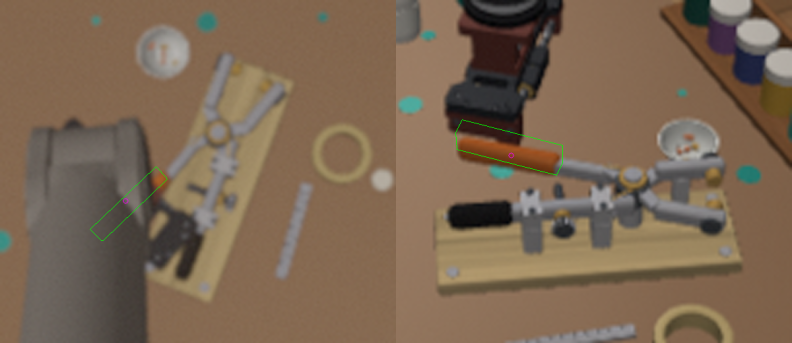

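Request:
{"op": "step_arm", "data": {"series": [[[-0.18, -0.24, 0], [0, 0, 0.021], 255], [[-0.18, -0.24, 0], [0, 0, 0.021], 255], [[-0.18, -0.24, 0], [0, 0, 0.021], 255], [[-0.18, -0.24, 0], [0, 0, 0.021], 255], [[0, 0, 0], [0, 0, 0], 255]]}}

```text
t: 7.2
eef_pos: [0.5744, 0.0923, 0.0438]
orientation: [3.141, -0.001, 2.539]
contact_force: [-1.0, 5.3, -0.3]
finger_gap: 0.0004
```

Request:
{"op": "step_arm", "data": {"series": [[[-0.08, -0.12, 0], [0, 0, 0.01], 255], [[-0.08, -0.12, 0], [0, 0, 0.01], 255], [[0, 0, 0], [0, 0, 0], 255]]}}

```text
t: 7.58
eef_pos: [0.5728, 0.0904, 0.0437]
orientation: [3.141, -0.001, 2.559]
contact_force: [-1.3, 6.2, 0.3]
finger_gap: 0.0005
```

Request:
{"op": "step_arm", "data": {"series": [[[-0.08, -0.12, 0], [0, 0, 0.01], 255], [[-0.08, -0.12, 0], [0, 0, 0.01], 255], [[0, 0, 0], [0, 0, 0], 255]]}}

```text
t: 7.95
eef_pos: [0.571, 0.0881, 0.0437]
orientation: [3.141, -0.001, 2.579]
contact_force: [-0.8, 5.7, 0.4]
finger_gap: 0.0003
```

Request:
{"op": "step_arm", "data": {"series": [[[-0.12, -0.11, 0], [0, 0, 0.013], 255], [[-0.12, -0.11, 0], [0, 0, 0.013], 255], [[0, 0, 0], [0, 0, 0], 255]]}}

```text
t: 8.32
eef_pos: [0.5687, 0.0858, 0.0437]
orientation: [3.141, -0.001, 2.605]
contact_force: [-1.1, 5.6, 0.3]
finger_gap: 0.0
```

Request:
{"op": "step_arm", "data": {"series": [[[-0.12, -0.11, 0], [0, 0, 0.013], 255], [[-0.12, -0.11, 0], [0, 0, 0.013], 255], [[0, 0, 0], [0, 0, 0], 255]]}}

```text
t: 8.7
eef_pos: [0.5665, 0.0835, 0.0437]
orientation: [3.141, -0.001, 2.631]
contact_force: [-0.0, 6.4, 0.2]
finger_gap: 0.0004
```

Request:
{"op": "step_arm", "data": {"series": [[[-0.08, -0.07, 0], [0, 0, 0.008], 255], [[0, 0, 0], [0, 0, 0], 255]]}}

```text
t: 8.95
eef_pos: [0.5658, 0.0828, 0.0437]
orientation: [3.141, -0.0, 2.639]
contact_force: [0.4, 5.4, -0.0]
finger_gap: 0.0006
```

Request:
{"op": "step_arm", "data": {"series": [[[-0.08, -0.07, 0], [0, 0, 0.008], 255], [[0, 0, 0], [0, 0, 0], 255]]}}

```text
t: 9.2
eef_pos: [0.5651, 0.082, 0.0437]
orientation: [3.141, -0.0, 2.647]
contact_force: [1.0, 6.1, -0.6]
finger_gap: 0.0004
```

Request:
{"op": "step_arm", "data": {"series": [[[-0.08, -0.07, 0], [0, 0, 0.008], 255], [[0, 0, 0], [0, 0, 0], 255]]}}

```text
t: 9.45
eef_pos: [0.5644, 0.0812, 0.0437]
orientation: [3.141, -0.0, 2.655]
contact_force: [0.7, 4.7, -1.2]
finger_gap: 0.0008
```

Request:
{"op": "step_arm", "data": {"series": [[[-0.08, -0.08, 0], [0, 0, 0.009], 255], [[0, 0, 0], [0, 0, 0], 255]]}}

```text
t: 9.7
eef_pos: [0.5637, 0.0804, 0.0437]
orientation: [3.141, 0.0, 2.664]
contact_force: [1.1, 4.9, -1.7]
finger_gap: 0.0006
```

Request:
{"op": "step_arm", "data": {"series": [[[-0.08, -0.08, 0], [0, 0, 0.009], 255], [[0, 0, 0], [0, 0, 0], 255]]}}

```text
t: 9.95
eef_pos: [0.5629, 0.0795, 0.0437]
orientation: [3.141, 0.0, 2.673]
contact_force: [0.8, 4.6, -1.5]
finger_gap: 0.0003
```

Request:
{"op": "step_arm", "data": {"series": [[[-0.08, -0.08, 0], [0, 0, 0.009], 255], [[0, 0, 0], [0, 0, 0], 255]]}}

```text
t: 10.2
eef_pos: [0.5622, 0.0787, 0.0437]
orientation: [3.141, 0.0, 2.682]
contact_force: [1.4, 5.7, -0.7]
finger_gap: 0.0006
```

Request:
{"op": "step_arm", "data": {"series": [[[-0.08, -0.08, 0], [0, 0, 0.008], 255], [[0, 0, 0], [0, 0, 0], 255]]}}

```text
t: 10.45
eef_pos: [0.5619, 0.0784, 0.0438]
orientation: [3.14, 0.001, 2.69]
contact_force: [1.7, 6.1, -3.1]
finger_gap: 0.0007
```

Request:
{"op": "step_arm", "data": {"series": [[[-0.07, -0.08, 0], [0, 0, 0.008], 255], [[0, 0, 0], [0, 0, 0], 255]]}}

```text
t: 10.7
eef_pos: [0.5616, 0.0781, 0.0438]
orientation: [3.139, 0.002, 2.698]
contact_force: [3.5, 7.9, -4.1]
finger_gap: 0.0004
```

Request:
{"op": "step_arm", "data": {"series": [[[-0.07, -0.08, 0], [0, 0, 0.008], 255], [[0, 0, 0], [0, 0, 0], 255]]}}

```text
t: 10.95
eef_pos: [0.5614, 0.078, 0.0439]
orientation: [3.138, 0.002, 2.707]
contact_force: [5.1, 8.7, -4.8]
finger_gap: 0.0005
```

Request:
{"op": "step_arm", "data": {"series": [[[-0.05, -0.09, 0], [0, 0, 0], 255], [[0, 0, 0], [0, 0, 0], 255]]}}

```text
t: 11.2
eef_pos: [0.5614, 0.0779, 0.0439]
orientation: [3.137, 0.003, 2.707]
contact_force: [5.7, 10.2, -5.9]
finger_gap: 0.0005
```

Request:
{"op": "step_arm", "data": {"series": [[[-0.05, -0.09, 0], [0, 0, 0], 255], [[0, 0, 0], [0, 0, 0], 255], [[0, 0, 0], [0, 0, 0], 255], [[0, 0, 0], [0, 0, 0], 255]]}}

```text
t: 11.7
eef_pos: [0.5612, 0.0777, 0.044]
orientation: [3.136, 0.003, 2.708]
contact_force: [6.2, 12.6, -8.2]
finger_gap: 0.0006
```

```bash
python3 - <<'E'
from fit import *
import time
for i in range(6):
    p=imaging.capture("side" if i%2==0 else "top"); o=r.get_obs(); print(o["eef_pos"].round(4),o["contact_force"].round(1),o["wrist_torque"].round(2),abs(o["qvel"]).max().round(3),o["t"])
q=np.load("q.npy");ims=[]
for c,(x0,y0) in (("top",(255,130)),("side",(245,130))):
    p=imaging.capture(c)
    ims.append(cv2.resize(p["img"][y0:y0+120,x0:x0+140],None,fx=2.8,fy=2.8,interpolation=cv2.INTER_CUBIC))
cv2.imwrite("pics/end.png",np.hstack(ims)[:,:,::-1])
p=imaging.capture("top")
for n in ("glue_bottle","paint_jar","gesso_jar","eyelet_dish","tape_roll"):
    for d in finder.spot_in(p,n)[:1]:
        e=d["extent"]; print(n,round(d["score"],2),ray(p,[(e[0]+e[2])/2,(e[1]+e[3])/2],.04).round(3))
E
```

```text
[0.5613 0.0777 0.044 ] [ 6.8 11.6 -8.2] [ 2.68 -1.51  0.04] 0.002 11.75
[0.5612 0.0777 0.0439] [ 7.  12.  -8.3] [ 2.7  -1.52 -0.02] 0.002 11.8
[0.5612 0.0777 0.044 ] [ 6.5 11.3 -8.2] [ 2.71 -1.52 -0.02] 0.002 11.85
[0.5613 0.0777 0.044 ] [ 6.7 11.5 -8.6] [ 2.74 -1.52 -0.01] 0.002 11.9
[0.5612 0.0777 0.0439] [ 6.5 11.9 -8.3] [ 2.7  -1.49 -0.03] 0.002 11.95
[0.5612 0.0777 0.044 ] [ 6.6 11.7 -8.4] [ 2.72 -1.54 -0.06] 0.002 12.0
glue_bottle 0.79 [[0.564 0.382 0.04 ]]
paint_jar 0.57 [[0.675 0.378 0.04 ]]
gesso_jar 0.93 [[0.439 0.391 0.04 ]]
eyelet_dish 0.7 [[0.755 0.059 0.04 ]]
tape_roll 0.71 [[ 0.639 -0.156  0.04 ]]
```

View pics/end.png

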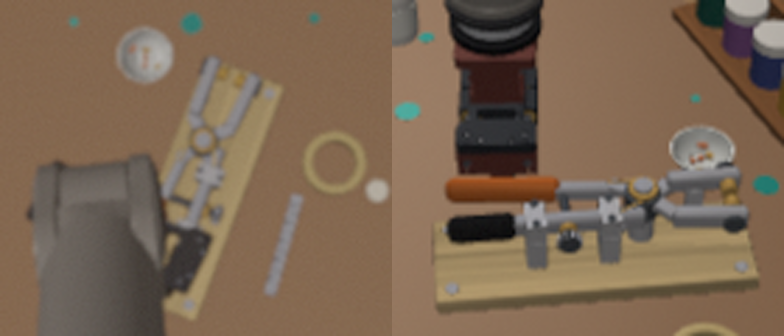

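The side picture shows the lever's bar up against the screw (about 563,203) with the fingers behind the grip. The force is steady and nothing is moving, so I'm handing in.

```bash
python3 -c "
from h import *
print(r.job_done()); o=r.get_obs(); print(o['eef_pos'].round(4),o['contact_force'].round(1),o['t'])"
```

```text
the job is handed in; nothing more can be done
None
the job is handed in; nothing more can be done
```

I pushed the lever in slowly with the back of the shut fingers, until it came up against the stop screw about 0.35 rad in. I handed in while still holding it there, so you can gauge the gap.

**The stop:** the tool stopped following its commands and the force rose from about 6 N to a steady 16 N or so, of which about 13 N was square to the lever. By my estimate that is well over 3 N on the screw. I can't measure the screw force directly. The joints were still, and the job finished at about 12 s of the 35 s allowed.

**Last pictures:** the side view shows the lever's bar at the screw tip and the fingers only on the outer side of the grip. The bottle, both jars and the tape roll were found within about 7 mm of their first positions, which is within the finder's error.

**Checks that disagreed or were not made:**
- **Eyelet dish:** the two readings differed, because the first one picked out something else. In the pictures the dish has not moved.
- **Other bystanders:** I did not measure the gauge, brush or journal cover again. The gauge looks unmoved in the last picture, and the arm never went near the other two.
- **Sliding on the grip:** on the way in the fingers slid about 7 mm along the grip towards the pivot, until I corrected the path.
- **Downward force:** at the end there was also about 8 N of downward force on the tool, which I put down to friction.

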